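# Transfer relay modules from the programming docks to the burn-in rack in reverse order

### The arm

A 6-joint arm with a two-finger parallel gripper is mounted at the origin on the work surface. World frame = base frame: x ahead of the robot, y to its left, z up, the work surface at z = 0. Lengths are in m, angles in rad, forces in N, time in s.
With the tool pointing down it reaches from about 0.25 to 0.725 m from the base axis. Payload 4 kg.
Tool frame: the origin (TCP) lies at the very end of the fingers, on their centre line; the grasp point (between the pads) lies grip_point_offset behind it (grip_point_offset is the distance from the TCP to the grasp point, in m); z points along the fingers, y is the line along which they close (so a half turn about z gives the same grasp; the last joint's range is limited). The gripper opens to 85 mm and grips with 20 to 120 N. Pads are 22 mm wide; open, the fingers measure 114 mm over their backs; the gripper's body (76 mm by 85 mm) begins 54 mm behind the grasp point. The pads swing forward as they close: fully open they stand 13 mm farther back than shut.
Start: joints at [-1.107, 0.241, 0.005, 1.335, 0, 1.571], TCP at [0.224, -0.447, 0.231] pointing down, gripper open.
Joint ranges: [-2.72, 2.72], [-1.05, 1.87], [-1.09, 1.28], [-1.99, 2.15], [-1.42, 1.44], [-3.14, 3.14]. Speed limits (rad/s): [2.79, 2.79, 3.14, 3.14, 3.14, 3.14].

### API

Orientations are given as a unit quaternion [x, y, z, w].
In Python, from rig import * gives the robot as it stands.
- The arm moves only by the shell command python3 -m crank 'ROWS' [OPENING] [FORCE]. ROWS is JSON, a list of rows, each an object with "xyz": the shift along the world's x, y, z in mm, a list of three; "twist": the turn about the world's z in rad. In form: [{"xyz": [tx, ty, tz], "twist": twist}, ...]. A call has 1 to 12 rows; each row shifts and turns the commanded pose from where the row before left it; what a row does not reach is not made up. A row lasts 1/12 s, in which the tool goes at most 41.7 mm and 7.16 degrees, less where a joint would pass 70% of its speed; a pose out of reach is approached as far as the arm can. A call with a gripper value outside its range is refused whole. OPENING is the opening, from -1 (shut) to 1 (fully open), set as the call begins (- or left out, the last holds). The fingers move at their own pace and stop on an object; FORCE is the grip in N (left out, the last holds). Time passes only in rows, so rows that do not move let the fingers close. It gives the time, the measured TCP pose, the force, the opening and the grip force at its end, in the units of the state.
- get_obs(): the state, without advancing time (a new reading comes with each control period).
- get_image(name): name is "side" or "top"; returns a dict with "frame" (480x640x3 uint8, blue, green, red), "range_z" (480x640 float32, m along the optical axis (not along the pixel's ray), 0 where there is no reading), "K" (3x3 intrinsics, pixels), "world_to_cam" (4x4, takes a point from world to camera coordinates). Camera axes: x right, y up, looking along -z (the intrinsics and any distortion apply to the point x, -y, -z); pixel columns grow to the right and rows downward; lengths in m; the calibration is good to about 2 mm. A picture is of the moment at which its call begins.
- finish_job(): hands the job in; it is judged then, once.
Trained networks look in a picture, given as the dict that the camera call returned (one of the last four; its "shot" number tells which), for a name from the list of things; names that differ only in an ending like _2 or _b are one class to them, and where a whole thing is asked for, a point or a joint stands for the part that bears it (a point fixed in the world has none). Each returns a list of dicts, best first, with "conf" (0 to 1); they miss things now and then, are a little off and sometimes report something else, mostly with a low value. They report only what shows in the picture. A call takes as long as a camera call.
- spot_in(name, picture): "at" ([column, row] in pixels, amid what is visible of it).
The state is a dict: "time_s": time; "qpos": joint angles; "dq": joint speeds; "joint_torque": joint torques, N m; "ee_pos": TCP position; "orientation": TCP orientation; "ft_force": force on the tool from outside, world axes, zero at the start; "wrist_torque": the same for the moment, N m; "finger_gap": finger opening in m; "grasp_force": force on a finger pad.
Only numpy, scipy, OpenCV 4.12 (cv2) and the standard library are available. Lean on these libraries where they do the work, as an engineer would, in place of code of your own. Each camera call takes 0.05 s, during which the arm holds its last target. There are 200 camera calls.

### The job

The four relay modules on the programming docks are programmed; move them into the four bays of the empty burn-in rack, one per bay, in reverse left-to-right order (the leftmost on the docks goes into the rightmost bay, and so on), because the rack is plugged into the tester the other way round. Set each one down gently, without dropping or ramming it, so that it stands upright and flat on its bay's floor, and let go of all of them.

Things in the scene. Friction and masses are not known exactly. Their poses are not given: they have to be found in the camera images.
- module_red: loose relay module with red block and red top cover: a square box of two green circuit boards on brass standoffs, 38 x 38 mm in plan and 40 mm tall, about 80 g, its sides act as flat faces right up; origin at the centre of its underside, z up through its top. It starts upright on the dock of its own colour, with its sides within about 5 degrees of the dock's.
- dock_red: fixed programming dock on the rail, black, 56 x 56 mm, with a red rim: floor 8 mm above its origin, rim 5 mm wide and 3 mm higher than the floor, 46 mm clear inside; origin at the centre of its underside; axes parallel to the rail's. Its place along the rail changes from start to start and shows where its module began.
- module_yellow: loose relay module with yellow block and yellow top cover: a square box of two green circuit boards on brass standoffs, 38 x 38 mm in plan and 40 mm tall, about 80 g, its sides act as flat faces right up; origin at the centre of its underside, z up through its top. It starts upright on the dock of its own colour, with its sides within about 5 degrees of the dock's.
- dock_yellow: fixed programming dock on the rail, black, 56 x 56 mm, with a yellow rim: floor 8 mm above its origin, rim 5 mm wide and 3 mm higher than the floor, 46 mm clear inside; origin at the centre of its underside; axes parallel to the rail's. Its place along the rail changes from start to start and shows where its module began.
- module_blue: loose relay module with blue block and blue top cover: a square box of two green circuit boards on brass standoffs, 38 x 38 mm in plan and 40 mm tall, about 80 g, its sides act as flat faces right up; origin at the centre of its underside, z up through its top. It starts upright on the dock of its own colour, with its sides within about 5 degrees of the dock's.
- dock_blue: fixed programming dock on the rail, black, 56 x 56 mm, with a blue rim: floor 8 mm above its origin, rim 5 mm wide and 3 mm higher than the floor, 46 mm clear inside; origin at the centre of its underside; axes parallel to the rail's. Its place along the rail changes from start to start and shows where its module began.
- module_white: loose relay module with white block and white top cover: a square box of two green circuit boards on brass standoffs, 38 x 38 mm in plan and 40 mm tall, about 80 g, its sides act as flat faces right up; origin at the centre of its underside, z up through its top. It starts upright on the dock of its own colour, with its sides within about 5 degrees of the dock's.
- dock_white: fixed programming dock on the rail, black, 56 x 56 mm, with a white rim: floor 8 mm above its origin, rim 5 mm wide and 3 mm higher than the floor, 46 mm clear inside; origin at the centre of its underside; axes parallel to the rail's. Its place along the rail changes from start to start and shows where its module began.
- rail: fixed source rail: aluminium strip 68 x 270 mm, 6 mm thick, carrying the four docks in a row along its y axis at y = +93, +31, -31, -93 mm; origin at the centre of its underside (table level), z up, y along its length, to the robot's left (turned up to 12 degrees).
- rack: fixed aluminium rack, 70 x 254 mm, four open bays in a row along its y axis at y = +93, +31, -31, -93 mm, 58 (x) by 56 mm (y) inside, floor 6 mm above origin, brass square in each; dark dividers 6 mm thick, 24 mm high; lips on the long sides 6 mm thick, 12 mm high. Origin: centre of underside (table level), y to the robot's left (turned up to 12 degrees). Nearer or farther than the rail; empty.

How it is judged:
At the end, for the whole second after the job is handed in: Each module stands released in the rack bay that mirrors its dock's place on the rail (y = +93 goes to -93, +31 to -31 mm and so on): within 13 mm along y and 14 mm along x of the bay's centre, underside 3 to 9.5 mm above the rack's origin, tilted under 0.12 rad, below 0.02 m/s and 0.2 rad/s (((y of dock_red in the frame of rail between 0.073 and 0.113 m and y of module_red in the frame of rack between -0.106 and -0.08 m) or (y of dock_red in the frame of rail between 0.011 and 0.051 m and y of module_red in the frame of rack between -0.044 and -0.018 m) or (y of dock_red in the frame of rail between -0.051 and -0.011 m and y of module_red in the frame of rack between 0.018 and 0.044 m) or (y of dock_red in the frame of rail between -0.113 and -0.073 m and y of module_red in the frame of rack between 0.08 and 0.106 m)) and x of module_red in the frame of rack between -0.014 and 0.014 m and z of module_red in the frame of rack between 0.003 and 0.0095 m and angle between each of module_red, module_yellow, module_blue, module_white's own z axis and vertical below 0.12 rad and linear speed of each of module_red, module_yellow, module_blue, module_white below 0.02 m/s and angular speed of each of module_red, module_yellow, module_blue, module_white below 0.2 rad/s and ((y of dock_yellow in the frame of rail between 0.073 and 0.113 m and y of module_yellow in the frame of rack between -0.106 and -0.08 m) or (y of dock_yellow in the frame of rail between 0.011 and 0.051 m and y of module_yellow in the frame of rack between -0.044 and -0.018 m) or (y of dock_yellow in the frame of rail between -0.051 and -0.011 m and y of module_yellow in the frame of rack between 0.018 and 0.044 m) or (y of dock_yellow in the frame of rail between -0.113 and -0.073 m and y of module_yellow in the frame of rack between 0.08 and 0.106 m)) and x of module_yellow in the frame of rack between -0.014 and 0.014 m and z of module_yellow in the frame of rack between 0.003 and 0.0095 m and ((y of dock_blue in the frame of rail between 0.073 and 0.113 m and y of module_blue in the frame of rack between -0.106 and -0.08 m) or (y of dock_blue in the frame of rail between 0.011 and 0.051 m and y of module_blue in the frame of rack between -0.044 and -0.018 m) or (y of dock_blue in the frame of rail between -0.051 and -0.011 m and y of module_blue in the frame of rack between 0.018 and 0.044 m) or (y of dock_blue in the frame of rail between -0.113 and -0.073 m and y of module_blue in the frame of rack between 0.08 and 0.106 m)) and x of module_blue in the frame of rack between -0.014 and 0.014 m and z of module_blue in the frame of rack between 0.003 and 0.0095 m and ((y of dock_white in the frame of rail between 0.073 and 0.113 m and y of module_white in the frame of rack between -0.106 and -0.08 m) or (y of dock_white in the frame of rail between 0.011 and 0.051 m and y of module_white in the frame of rack between -0.044 and -0.018 m) or (y of dock_white in the frame of rail between -0.051 and -0.011 m and y of module_white in the frame of rack between 0.018 and 0.044 m) or (y of dock_white in the frame of rail between -0.113 and -0.073 m and y of module_white in the frame of rack between 0.08 and 0.106 m)) and x of module_white in the frame of rack between -0.014 and 0.014 m and z of module_white in the frame of rack between 0.003 and 0.0095 m); the robot touches nothing.
It fails at once if a module is rammed into the rack (contact force between them above 50 N) (contact force between any of module_red, module_yellow, module_blue, module_white and rack above 50 N).
It fails at once if a module is dropped (its underside over 22 mm above the table while nothing touches it) ((height (world z) of module_red above 0.022 m and contact force between module_red and anything else below 0.01 N) or (height (world z) of module_yellow above 0.022 m and contact force between module_yellow and anything else below 0.01 N) or (height (world z) of module_blue above 0.022 m and contact force between module_blue and anything else below 0.01 N) or (height (world z) of module_white above 0.022 m and contact force between module_white and anything else below 0.01 N)).
It also fails if it takes over 90 s, if anything falls off the work surface, if the arm or the gripper's body presses on something with over 40 N, if the wrist force passes 120 N, or if a joint passes its speed limit or range.

## Working session

There is one attempt and no reset: what is moved stays moved. The work goes in short steps, Python scripts to look and compute and a shell command to move; the robot and the scene stay as the last step left them, time stands still between calls to the robot, and variables do not carry over. Pictures are saved under pics/ and viewed, at most 14 in all, crops included, and the job is handed in when it is done.

```bash
mkdir -p pics; ls
python3 - <<'E'
from rig import *
import cv2, numpy as np
print(get_obs())
for n in ("top","side"):
    p=get_image(n); cv2.imwrite(f"pics/{n}0.png",p["frame"]); print(n,p["K"],np.round(p["world_to_cam"],4).tolist(),[k for k in p])
    np.savez(f"/tmp/{n}0.npz",**{k:p[k] for k in("frame","range_z","K","world_to_cam")})
    for o in ("rail","rack","module_red","module_yellow","module_blue","module_white"):
        print(o,[(np.round(d["at"],1).tolist(),round(d["conf"],2)) for d in spot_in(o,p)][:2])
E
```

```text
pics
{'time_s': 0.0, 'qpos': array([-1.10699410e+00,  2.41430573e-01,  3.69452347e-03,  1.33523508e+00,
        1.08883348e-05,  1.57080786e+00]), 'dq': array([ 1.44505809e-04, -5.02850705e-04,  7.67440061e-04, -5.07851675e-04,
       -2.75078608e-04, -1.32741717e-05]), 'joint_torque': array([ 1.23341200e-03, -3.72318935e+01,  2.52407849e+01,  1.70919159e-02,
        1.73154717e-04,  2.73589983e-06]), 'ee_pos': array([ 0.22338303, -0.44658603,  0.23039287]), 'orientation': array([ 9.73231976e-01,  2.29822408e-01, -2.44623228e-04, -1.05954316e-03]), 'ft_force': array([ 0.12690081, -0.95620432,  0.4530467 ]), 'wrist_torque': array([0.01140513, 0.02173039, 0.0321131 ]), 'grasp_force': 0.0, 'finger_gap': 0.08537957087184156}
top [[596.82696374   0.         310.51394148]
 [  0.         596.82696374 237.34539102]
 [  0.           0.           1.        ]] [[-0.0377, -0.9993, -0.0041, 0.0087], [0.9784, -0.0377, 0.2032, -0.5442], [-0.2032, 0.0036, 0.9791, -0.8091], [0.0, 0.0, 0.0, 1.0]] ['frame', 'range_z', 'K', 'world_to_cam', 'shot']
rail [([335.8, 178.7], 0.75), ([282.6, 203.1], 0.69)]
rack [([299.7, 290.4], 0.9), ([262.7, 194.5], 0.61)]
module_red [([254.8, 179.3], 0.66)]
module_yellow [([210.8, 181.3], 0.68), ([331.2, 193.6], 0.18)]
module_blue [([338.2, 177.7], 0.84)]
module_white [([295.7, 180.5], 0.88)]
side [[584.89220718   0.         317.16182062]
 [  0.         584.89220718 242.30765413]
 [  0.           0.           1.        ]] [[0.9192, -0.3936, -0.0118, -0.5184], [0.2344, 0.5227, 0.8197, -0.1384], [-0.3164, -0.7562, 0.5727, -0.622], [0.0, 0.0, 0.0, 1.0]] ['frame', 'range_z', 'K', 'world_to_cam', 'shot']
rail [([366.7, 255.1], 0.74)]
rack [([253.4, 265.8], 0.97)]
module_red [([345.2, 188.9], 0.94)]
module_yellow [([327.4, 166.8], 0.95)]
module_blue [([383.2, 231.4], 0.74)]
module_white [([362.4, 207.3], 0.77)]
```

View pics/top0.png

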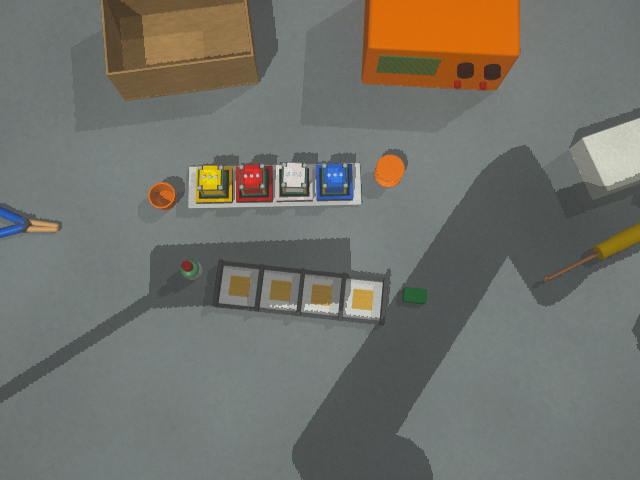

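View pics/side0.png

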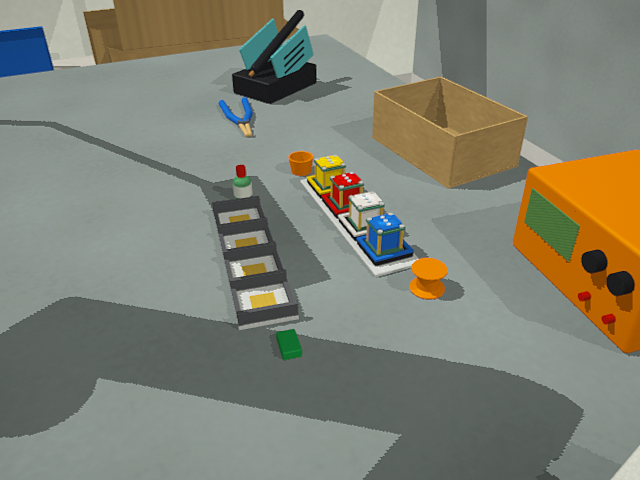

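The top view shows the docks left to right: yellow (211,181), red (255,179), white (296,180) and blue (338,178). The empty rack is nearer the robot, with bays at (240,286), (281,290), (322,294) and (363,299). The side view shows the same, plus a small bottle, a cup, a spool and a green block nearby. Next I'll measure positions from the depth and colour in both views.

```bash
cat > h.py <<'E'
import numpy as np, cv2
def cloud(d):
    K=d["K"];T=d["world_to_cam"];z=d["range_z"];v,u=np.mgrid[:480,:640]
    c=np.stack([(u-K[0,2])*z/K[0,0],-(v-K[1,2])*z/K[1,1],-z],-1)
    P=(c-T[:3,3])@T[:3,:3]; P[z==0]=np.nan
    return P
def proj(d,p):
    K=d["K"];T=d["world_to_cam"];c=T[:3,:3]@p+T[:3,3];return np.array([K[0,2]+K[0,0]*c[0]/-c[2],K[1,2]+K[1,1]*c[1]/c[2]])
def masks(f):
    h=cv2.cvtColor(f,cv2.COLOR_BGR2HSV);H,S,V=h[...,0],h[...,1],h[...,2]
    return dict(red=((H<6)|(H>174))&(S>170)&(V>70),yellow=(H>25)&(H<33)&(S>180)&(V>110),blue=(H>100)&(H<125)&(S>150)&(V>70),white=(S<40)&(V>150),brass=(H>17)&(H<25)&(S>120)&(V>90))
E
python3 - <<'E'
from h import *
import rig; print("gpo",rig.grip_point_offset)
D={n:np.load(f"/tmp/{n}0.npz") for n in("top","side")}
for n,d in D.items():
    P=cloud(d);M=masks(d["frame"]);ws=(P[...,0]>.2)&(P[...,0]<.65)&(abs(P[...,1])<.3)
    for c in("yellow","red","white","blue"):
        top=M[c]&ws&(P[...,2]>.045)&(P[...,2]<.07)&(P[...,0]>.45)
        q=P[top]; q=q[q[:,2]>np.median(q[:,2])-.004] if len(q) else q
        if len(q)>10:
            r=cv2.minAreaRect((q[:,:2]*1000).astype(np.float32)); print(n,c,len(q),np.round(np.median(q,0),4),"mm rect",np.round(r[0],1),np.round(r[1],1),round(r[2],1))
    b=(M["brass"]&ws&(P[...,0]<.45)).astype(np.uint8)
    k,_,st,ce=cv2.connectedComponentsWithStats(b)
    for i in range(1,k):
        if st[i,4]>60:
            q=P[_==i]; print(n,"brass",np.round(ce[i],1),np.round(np.median(q,0),4),np.round(q.mean(0),4),st[i,4])
    # boxes of raised stuff
    for lab,z0,z1,x0,x1 in(("rack",.012,.04,.28,.43),("rail",.003,.009,.43,.62)):
        m=(ws&(P[...,2]>z0)&(P[...,2]<z1)&(P[...,0]>x0)&(P[...,0]<x1)).astype(np.uint8)
        k,L,st,ce=cv2.connectedComponentsWithStats(m)
        for i in range(1,k):
            if st[i,4]>150:
                q=P[L==i]; r=cv2.minAreaRect((q[:,:2]*1000).astype(np.float32)); print(n,lab,st[i,4],"z",np.round(np.percentile(q[:,2],[5,50,95]),4),np.round(r[0],1),np.round(r[1],1),round(r[2],1))
    for nm,(u,v) in dict(top=dict(table=(250,400),bottle=(187,267),spool=(390,168),cup=(160,190)),side=dict(table=(200,350),bottle=(241,170),spool=(428,268),cup=(300,157)))[n].items(): print(n,nm,np.round(P[v,u],4))
E
```

```text
gpo 0.0187
top yellow 113 [0.6379 0.1322 0.0534] mm rect [640.3 134.9] [30.1 19.2] 87.6
top red 307 [0.6348 0.0743 0.0537] mm rect [576.6 113.6] [ 33.4 180.2] 57.0
top white 459 [0.6368 0.0107 0.0535] mm rect [636.8  41.8] [219.8  28. ] 88.7
top blue 346 [ 0.6345 -0.0512  0.0537] mm rect [635.2 -51.2] [31.3 30. ] 87.8
top brass [362.3 306.1] [ 0.4464 -0.0864  0.0074] [ 0.4463 -0.0857  0.0073] 99
top rack 185 z [0.0124 0.0142 0.0263] [428.3 -76. ] [78.6 12.2] 82.6
top rail 872 z [0.0038 0.0067 0.0087] [610.9  41.5] [269.9  18.1] 90.0
top rail 1205 z [0.0046 0.0069 0.0087] [484.4  99.4] [55.  57.8] 81.8
top rail 1236 z [0.0045 0.007  0.0087] [475.2  37.1] [55.5 58. ] 81.8
top rail 1224 z [0.0045 0.007  0.0087] [465.7 -24.6] [56.1 58.9] 81.6
top rail 1169 z [0.0046 0.007  0.0086] [457.1 -86.6] [55.9 57.6] 82.0
top table [0.3163 0.0853 0.0004]
top bottle [0.5075 0.1667 0.0562]
top spool [ 0.6523 -0.1374  0.0325]
top cup [0.6377 0.2187 0.0103]
side yellow 120 [0.6354 0.1332 0.0517] mm rect [637.  135.7] [25.6 33.9] 1.2
side red 221 [0.6308 0.0764 0.0518] mm rect [575.4 113.4] [ 32.8 183.4] 56.6
side white 350 [0.6348 0.0079 0.0516] mm rect [636.7  40.8] [221.   28.3] 88.7
side blue 289 [ 0.6334 -0.0533  0.0517] mm rect [634.6 -51.3] [33.5 30.9] 87.5
side brass [253.5 302. ] [ 0.4467 -0.0813  0.0054] [ 0.4466 -0.0806  0.0054] 66
side rail 760 z [0.0036 0.0054 0.0083] [612.   41.6] [ 15.2 271. ] 0.2
side rail 490 z [0.0042 0.0056 0.0079] [487.4 113. ] [33.5 57.6] 82.4
side rail 623 z [0.0041 0.0055 0.0076] [478.   50.9] [36.4 58.9] 83.9
side rail 807 z [0.0041 0.0055 0.0076] [469.1 -11.2] [38.2 57.8] 80.8
side rail 1038 z [0.0041 0.0055 0.0078] [459.5 -74.4] [39.5 58.3] 80.8
side rail 194 z [0.0033 0.0059 0.0087] [ 458.7 -119.1] [ 4.1 57.6] 81.7
side table [ 3.694e-01 -1.270e-01 -3.000e-04]
side bottle [0.5101 0.163  0.0513]
side spool [ 0.6519 -0.1361  0.0313]
side cup [0.6316 0.231  0.0165]
```

Run:
```python
from h import *
D={n:np.load(f"/tmp/{n}0.npz") for n in("top","side")}
C=dict(yellow=(637,134),red=(637,73),white=(637,11),blue=(637,-51))
for n,d in D.items():
    P=cloud(d)*1000;
    for c,(x,y) in C.items():
        for z0,z1 in((46,58),):
            q=P[(abs(P[...,0]-x)<33)&(abs(P[...,1]-y)<30)&(P[...,2]>z0)&(P[...,2]<z1)]
            r=cv2.minAreaRect(q[:,:2].astype(np.float32)); t=np.percentile(q,[1,99],axis=0);print(n,c,len(q),"rect",np.round(r[0],1),np.round(r[1],1),round(r[2],1),"ext mid",np.round(t.mean(0),1),"w",np.round(np.ptp(t,0),1))
    q=P[(abs(P[...,0]-510)<25)&(abs(P[...,1]-165)<25)];print("bottle max",np.nanmax(q[:,2]),np.round(np.median(q[q[:,2]>30],0),1))
    q=P[(abs(P[...,0]-470)<60)&(abs(P[...,1]-6)<130)&(P[...,2]>18)&(P[...,2]<30)]
    r=cv2.minAreaRect(q[:,:2].astype(np.float32));print(n,"dividers",np.round(np.percentile(q[:,2],[50,90]),1),np.round(r[0],1),np.round(r[1],1),round(r[2],2))
# triangulate colour-cover centroids from two views
for c in C:
    pts=[]
    for n,d in D.items():
        P=cloud(d)*1000;x,y=C[c];m=masks(d["frame"])[c]&(abs(P[...,0]-x)<28)&(abs(P[...,1]-y)<25)&(P[...,2]>47)
        v,u=np.nonzero(m);pts.append((u.mean(),v.mean()))
    Pm=[]
    for n in D:
        F=np.diag([1.,-1,-1]);Pm.append(D[n]["K"]@F@D[n]["world_to_cam"][:3])
    X=cv2.triangulatePoints(Pm[0],Pm[1],np.array(pts[0]),np.array(pts[1]));print(c,"triang",np.round(X[:3,0]/X[3,0]*1000,1))
```

```text
top yellow 635 rect [641.7 134.4] [38.3 38.3] 88.3 ext mid [641.3 134.   51.8] w [36.9 37.4  9.5]
top red 645 rect [641.4  72.4] [37.9 39.3] 89.1 ext mid [641.   72.4  52.3] w [37.3 37.6  9.2]
top white 634 rect [640.9   9.5] [37.7 38.5] 86.5 ext mid [640.6   9.7  52.3] w [37.3 37.8  9.4]
top blue 639 rect [637.4 -51.4] [37.4 38.4] 87.7 ext mid [637.2 -51.1  52.3] w [37.  37.5  9.5]
bottle max 59.66016521658732 [507.8 165.6  37.1]
top dividers [24.8 26.9] [470.    6.2] [254.6  69.9] 81.69
side yellow 347 rect [642.9 133.4] [38.8 39.3] 89.1 ext mid [642.3 132.9  50.2] w [37.2 37.   8. ]
side red 402 rect [641.7  71.6] [38.4 38.8] 2.0 ext mid [641.7  71.2  50.1] w [37.6 36.2  7.6]
side white 469 rect [641.5   8.3] [39.2 38.8] 85.6 ext mid [641.4   8.1  50.1] w [37.6 37.5  7.5]
side blue 552 rect [638.2 -51.1] [38.8 42.1] 1.1 ext mid [638.  -51.7  49.9] w [37.2 37.6  7.4]
bottle max 55.662828777408095 [509.4 163.6  38.2]
side dividers [22.2 23.8] [471.2   6.5] [258.1  69.9] 81.48
yellow triang [642.5 134.1  51.7]
red triang [641.9  73.   50.3]
white triang [641.9   9.4  50.6]
blue triang [638.4 -51.2  50.5]
```

Both views agree:
- **Module tops:** about 52–54 mm high.
- **Modules (mm):** yellow (642,134), red (641.5,72), white (641,9), blue (638,-51).
- **Rack:** centre (470.5,6.3), yaw -8.4°.

I'll pick with the fingers closing along x.

```bash
python3 -m crank '[{"xyz":[17.4,24.2,0],"twist":0.0893},{"xyz":[17.4,24.2,0],"twist":0.0893},{"xyz":[17.4,24.2,0],"twist":0.0893},{"xyz":[17.4,24.2,0],"twist":0.0893},{"xyz":[17.4,24.2,0],"twist":0.0893},{"xyz":[17.4,24.2,0],"twist":0.0893},{"xyz":[17.4,24.2,0],"twist":0.0893},{"xyz":[17.4,24.2,0],"twist":0.0893},{"xyz":[17.4,24.2,0],"twist":0.0893},{"xyz":[17.4,24.2,0],"twist":0.0893},{"xyz":[17.4,24.2,0],"twist":0.0893},{"xyz":[17.4,24.2,0],"twist":0.0893}]' 1 40
python3 -m crank '[{"xyz":[17.4,24.2,-5],"twist":0},{"xyz":[17.4,24.2,-5],"twist":0},{"xyz":[17.4,24.2,-5],"twist":0},{"xyz":[17.4,24.2,-5],"twist":0},{"xyz":[17.4,24.2,-5],"twist":0},{"xyz":[17.4,24.2,-5],"twist":0},{"xyz":[17.4,24.2,-5],"twist":0},{"xyz":[17.4,24.2,-5],"twist":0},{"xyz":[17.4,24.2,-5],"twist":0},{"xyz":[17.4,24.2,-5],"twist":0},{"xyz":[17.4,24.2,-5],"twist":0},{"xyz":[17.4,24.2,-5],"twist":0}]'
python3 -m crank '[{"xyz":[0,0,0],"twist":0},{"xyz":[0,0,0],"twist":0},{"xyz":[0,0,0],"twist":0}]'
cat >> h.py <<'E'
def st():
    import rig; from scipy.spatial.transform import Rotation as R
    o=rig.get_obs();y=R.from_quat(o["orientation"]).as_matrix()
    a=np.degrees(np.arctan2(y[1,1],y[0,1]));a=(a+90)%180-90
    print("t",round(float(o["time_s"]),2),"pos",np.round(o["ee_pos"]*1000,1),"yaw",round(a,2),"tilt z",np.round(y[:,2],3),"gap",round(o["finger_gap"]*1000,1),"grip",round(float(o["grasp_force"]),1),"F",np.round(o["ft_force"],1))
E
python3 -c "from h import *;st()"
```

```text
time_s: 1.7
ee_pos: [0.4332, -0.1554, 0.2315]
orientation: [0.718, 0.696, 0.0, 0.0]
ft_force: [0.9, -0.7, 0.3]
finger_gap: 0.0853
grasp_force: 0.0
time_s: 2.7
ee_pos: [0.642, 0.1349, 0.1709]
orientation: [0.719, 0.695, -0.0, 0.0]
ft_force: [0.1, -0.1, 1.2]
finger_gap: 0.0853
grasp_force: 0.0
time_s: 2.95
ee_pos: [0.6408, 0.1334, 0.1709]
orientation: [0.719, 0.695, -0.001, -0.0]
ft_force: [-0.2, 0.2, 0.2]
finger_gap: 0.0852
grasp_force: 0.0
t 2.95 pos [640.8 133.4 170.9] yaw -2.02 tilt z [-0.001 -0.001 -1.   ] gap 85.2 grip 0.0 F [-0.2  0.2  0.2]
```

```bash
python3 -m crank '[{"xyz":[1,0.6,-16],"twist":0},{"xyz":[0,0,-16],"twist":0},{"xyz":[0,0,-16],"twist":0},{"xyz":[0,0,-16],"twist":0},{"xyz":[0,0,-16],"twist":0},{"xyz":[0,0,-16],"twist":0},{"xyz":[0,0,-16],"twist":0},{"xyz":[0,0,-16],"twist":0},{"xyz":[0,0,-6],"twist":0},{"xyz":[0,0,-6],"twist":0},{"xyz":[0,0,-6],"twist":0},{"xyz":[0,0,0],"twist":0}]'
python3 -m crank '[{"xyz":[0,0,0],"twist":0},{"xyz":[0,0,0],"twist":0},{"xyz":[0,0,0],"twist":0},{"xyz":[0,0,0],"twist":0},{"xyz":[0,0,0],"twist":0},{"xyz":[0,0,0],"twist":0},{"xyz":[0,0,0],"twist":0},{"xyz":[0,0,0],"twist":0}]' -1 40
python3 - <<'E'
from h import *; st()
from rig import *
cv2.imwrite("pics/grasp1.png",get_image("side")["frame"][100:320,220:520])
E
```

```text
time_s: 3.95
ee_pos: [0.6419, 0.1336, 0.025]
orientation: [0.72, 0.694, -0.0, -0.0]
ft_force: [-1.0, 0.1, 0.2]
finger_gap: 0.0852
grasp_force: 0.0
time_s: 4.62
ee_pos: [0.643, 0.1344, 0.0262]
orientation: [0.719, 0.694, 0.001, 0.0]
ft_force: [0.3, 0.0, 6.3]
finger_gap: 0.0371
grasp_force: 41.9
t 4.62 pos [643.  134.4  26.2] yaw -2.03 tilt z [ 0.002  0.    -1.   ] gap 37.1 grip 41.9 F [0.3 0.  6.3]
```

View pics/grasp1.png

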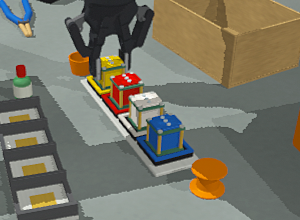

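The fingers hold the yellow module squarely at about (105,65) in the crop. Next I'll lift it and carry it to the rightmost bay.

```bash
python3 -m crank '[{"xyz":[0,0,4],"twist":0},{"xyz":[0,0,9],"twist":0},{"xyz":[0,0,12],"twist":0},{"xyz":[0,0,12],"twist":0},{"xyz":[0,0,12],"twist":0},{"xyz":[0,0,12],"twist":0},{"xyz":[0,0,12],"twist":0},{"xyz":[0,0,8],"twist":0},{"xyz":[0,0,4],"twist":0}]'
python3 -m crank '[{"xyz":[-15.4,-18.3,0],"twist":-0.0093},{"xyz":[-15.4,-18.3,0],"twist":-0.0093},{"xyz":[-15.4,-18.3,0],"twist":-0.0093},{"xyz":[-15.4,-18.3,0],"twist":-0.0093},{"xyz":[-15.4,-18.3,0],"twist":-0.0093},{"xyz":[-15.4,-18.3,0],"twist":-0.0093},{"xyz":[-15.4,-18.3,0],"twist":-0.0093},{"xyz":[-15.4,-18.3,0],"twist":-0.0093},{"xyz":[-15.4,-18.3,0],"twist":-0.0093},{"xyz":[-15.4,-18.3,0],"twist":-0.0093},{"xyz":[-15.4,-18.3,0],"twist":-0.0093},{"xyz":[-15.4,-18.3,0],"twist":-0.0093}]'
python3 -m crank '[{"xyz":[0,0,0],"twist":0},{"xyz":[0,0,0],"twist":0},{"xyz":[0,0,0],"twist":0}]'
python3 - <<'E'
from h import *; st()
E
```

```text
time_s: 5.42
ee_pos: [0.6434, 0.1344, 0.113]
orientation: [0.72, 0.694, 0.002, 0.001]
ft_force: [0.7, -0.6, -0.7]
finger_gap: 0.0374
grasp_force: 41.4
time_s: 6.42
ee_pos: [0.4565, -0.0861, 0.1105]
orientation: [0.757, 0.653, -0.0, 0.0]
ft_force: [-0.3, -1.4, -0.4]
finger_gap: 0.0373
grasp_force: 41.4
time_s: 6.67
ee_pos: [0.4581, -0.0853, 0.1106]
orientation: [0.757, 0.653, 0.0, 0.0]
ft_force: [1.3, -0.0, 0.4]
finger_gap: 0.0376
grasp_force: 41.4
t 6.67 pos [458.1 -85.3 110.6] yaw -8.43 tilt z [ 0.001  0.    -1.   ] gap 37.6 grip 41.4 F [ 1.3 -0.   0.4]
```

```bash
python3 -m crank '[{"xyz":[-0.7,0,-8],"twist":0},{"xyz":[0,0,-12],"twist":0},{"xyz":[0,0,-14],"twist":0},{"xyz":[0,0,-14],"twist":0},{"xyz":[0,0,-14],"twist":0},{"xyz":[0,0,-10],"twist":0},{"xyz":[0,0,-6],"twist":0},{"xyz":[0,0,-4],"twist":0},{"xyz":[0,0,-3],"twist":0},{"xyz":[0,0,0],"twist":0},{"xyz":[0,0,0],"twist":0}]'
python3 -m crank '[{"xyz":[0,0,-1],"twist":0},{"xyz":[0,0,-1],"twist":0},{"xyz":[0,0,-1],"twist":0},{"xyz":[0,0,-1],"twist":0},{"xyz":[0,0,0],"twist":0},{"xyz":[0,0,0],"twist":0}]'
python3 - <<'E'
from h import *; st()
from rig import *
cv2.imwrite("pics/place1.png",get_image("side")["frame"][150:370,150:450])
E
```

```text
time_s: 7.58
ee_pos: [0.4572, -0.0853, 0.0255]
orientation: [0.757, 0.653, 0.0, 0.0]
ft_force: [-0.0, -0.6, -1.1]
finger_gap: 0.0368
grasp_force: 41.4
time_s: 8.08
ee_pos: [0.4567, -0.0854, 0.0213]
orientation: [0.757, 0.653, -0.0, -0.0]
ft_force: [0.0, -0.1, -0.5]
finger_gap: 0.0377
grasp_force: 41.4
t 8.08 pos [456.7 -85.4  21.3] yaw -8.43 tilt z [-0.  0. -1.] gap 37.7 grip 41.4 F [ 0.  -0.1 -0.5]
```

View pics/place1.png

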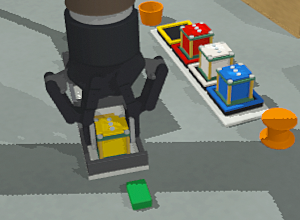

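The yellow module sits inside the near bay at about (112,140) in the crop, between the fingers and almost at the floor. I'll lower it in small steps.

```bash
python3 -m crank '[{"xyz":[0,0,-0.8],"twist":0},{"xyz":[0,0,-0.8],"twist":0},{"xyz":[0,0,-0.7],"twist":0},{"xyz":[0,0,0],"twist":0},{"xyz":[0,0,0],"twist":0}]'
python3 -m crank '[{"xyz":[0,0,-0.5],"twist":0},{"xyz":[0,0,-0.5],"twist":0},{"xyz":[0,0,0],"twist":0},{"xyz":[0,0,0],"twist":0}]'
```

```text
time_s: 8.55
ee_pos: [0.4567, -0.0854, 0.0189]
orientation: [0.757, 0.653, -0.0, -0.0]
ft_force: [-0.3, 0.8, -0.2]
finger_gap: 0.0369
grasp_force: 41.4
time_s: 8.88
ee_pos: [0.4569, -0.0854, 0.0182]
orientation: [0.757, 0.653, 0.0, 0.0]
ft_force: [-1.1, 0.1, 1.0]
finger_gap: 0.0372
grasp_force: 41.5
```

```bash
python3 -m crank '[{"xyz":[0,0,-0.6],"twist":0},{"xyz":[0,0,-0.5],"twist":0},{"xyz":[0,0,0],"twist":0},{"xyz":[0,0,0],"twist":0}]'
```

```text
time_s: 9.22
ee_pos: [0.4569, -0.0854, 0.0181]
orientation: [0.757, 0.653, 0.0, 0.0]
ft_force: [-3.9, 0.3, 10.7]
finger_gap: 0.0372
grasp_force: 42.9
```

Contact came at 18.1 mm, as predicted. I'll release, rise and move above red.

```bash
python3 -m crank '[{"xyz":[0,0,0.8],"twist":0},{"xyz":[0,0,0],"twist":0},{"xyz":[0,0,0],"twist":0},{"xyz":[0,0,0],"twist":0},{"xyz":[0,0,0],"twist":0},{"xyz":[0,0,0],"twist":0},{"xyz":[0,0,0],"twist":0},{"xyz":[0,0,0],"twist":0}]' 1 40
python3 -m crank '[{"xyz":[0,0,6],"twist":0},{"xyz":[0,0,14],"twist":0},{"xyz":[0,0,16],"twist":0},{"xyz":[0,0,16],"twist":0},{"xyz":[0,0,16],"twist":0},{"xyz":[0,0,16],"twist":0},{"xyz":[0,0,14],"twist":0},{"xyz":[0,0,4],"twist":0}]'
python3 -m crank '[{"xyz":[15.4,13.2,0],"twist":0.0093},{"xyz":[15.4,13.2,0],"twist":0.0093},{"xyz":[15.4,13.2,0],"twist":0.0093},{"xyz":[15.4,13.2,0],"twist":0.0093},{"xyz":[15.4,13.2,0],"twist":0.0093},{"xyz":[15.4,13.2,0],"twist":0.0093},{"xyz":[15.4,13.2,0],"twist":0.0093},{"xyz":[15.4,13.2,0],"twist":0.0093},{"xyz":[15.4,13.2,0],"twist":0.0093},{"xyz":[15.4,13.2,0],"twist":0.0093},{"xyz":[15.4,13.2,0],"twist":0.0093},{"xyz":[15.4,13.2,0],"twist":0.0093}]'
python3 -m crank '[{"xyz":[0,0,0],"twist":0},{"xyz":[0,0,0],"twist":0},{"xyz":[0,0,0],"twist":0}]'
python3 - <<'E'
from h import *; st()
from rig import *
cv2.imwrite("pics/rel1.png",get_image("side")["frame"][150:370,150:450])
E
```

```text
time_s: 9.88
ee_pos: [0.4567, -0.0854, 0.0176]
orientation: [0.757, 0.653, -0.0, -0.0]
ft_force: [-0.1, 0.4, 0.6]
finger_gap: 0.0855
grasp_force: 0.0
time_s: 10.55
ee_pos: [0.4583, -0.0857, 0.1224]
orientation: [0.757, 0.653, 0.001, 0.002]
ft_force: [0.8, -0.7, -0.3]
finger_gap: 0.0854
grasp_force: 0.0
time_s: 11.55
ee_pos: [0.6418, 0.0737, 0.119]
orientation: [0.719, 0.695, -0.0, -0.0]
ft_force: [0.1, -0.0, 0.5]
finger_gap: 0.0857
grasp_force: 0.0
time_s: 11.8
ee_pos: [0.6407, 0.0728, 0.1189]
orientation: [0.72, 0.694, -0.001, -0.001]
ft_force: [1.0, -0.4, 0.4]
finger_gap: 0.0857
grasp_force: 0.0
t 11.8 pos [640.7  72.8 118.9] yaw -2.03 tilt z [-0.002 -0.    -1.   ] gap 85.7 grip 0.0 F [ 1.  -0.4  0.4]
```

View pics/rel1.png

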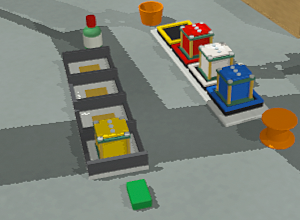

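Yellow stands upright in the nearest bay at about (112,138) in the crop. Red is next.

```bash
python3 -m crank '[{"xyz":[0.8,-0.5,-12],"twist":0},{"xyz":[0,0,-14],"twist":0},{"xyz":[0,0,-14],"twist":0},{"xyz":[0,0,-14],"twist":0},{"xyz":[0,0,-14],"twist":0},{"xyz":[0,0,-12],"twist":0},{"xyz":[0,0,-8],"twist":0},{"xyz":[0,0,-4],"twist":0},{"xyz":[0,0,-2],"twist":0},{"xyz":[0,0,0],"twist":0},{"xyz":[0,0,0],"twist":0}]'
python3 -m crank '[{"xyz":[0,0,0],"twist":0},{"xyz":[0,0,0],"twist":0},{"xyz":[0,0,0],"twist":0},{"xyz":[0,0,0],"twist":0},{"xyz":[0,0,0],"twist":0},{"xyz":[0,0,0],"twist":0},{"xyz":[0,0,0],"twist":0},{"xyz":[0,0,0],"twist":0}]' -1 40
```

```text
time_s: 12.77
ee_pos: [0.6429, 0.0726, 0.0264]
orientation: [0.72, 0.694, 0.001, 0.0]
ft_force: [-0.7, 0.1, 0.7]
finger_gap: 0.0853
grasp_force: 0.0
time_s: 13.43
ee_pos: [0.6429, 0.0726, 0.0263]
orientation: [0.72, 0.694, 0.001, 0.0]
ft_force: [0.5, 0.4, 4.2]
finger_gap: 0.0374
grasp_force: 41.2
```

```bash
python3 -m crank '[{"xyz":[0,0,4],"twist":0},{"xyz":[0,0,9],"twist":0},{"xyz":[0,0,12],"twist":0},{"xyz":[0,0,12],"twist":0},{"xyz":[0,0,12],"twist":0},{"xyz":[0,0,12],"twist":0},{"xyz":[0,0,12],"twist":0},{"xyz":[0,0,8],"twist":0},{"xyz":[0,0,4],"twist":0}]'
python3 -m crank '[{"xyz":[-14.7,-8.1,0],"twist":-0.0093},{"xyz":[-14.7,-8.1,0],"twist":-0.0093},{"xyz":[-14.7,-8.1,0],"twist":-0.0093},{"xyz":[-14.7,-8.1,0],"twist":-0.0093},{"xyz":[-14.7,-8.1,0],"twist":-0.0093},{"xyz":[-14.7,-8.1,0],"twist":-0.0093},{"xyz":[-14.7,-8.1,0],"twist":-0.0093},{"xyz":[-14.7,-8.1,0],"twist":-0.0093},{"xyz":[-14.7,-8.1,0],"twist":-0.0093},{"xyz":[-14.7,-8.1,0],"twist":-0.0093},{"xyz":[-14.7,-8.1,0],"twist":-0.0093},{"xyz":[-14.7,-8.1,0],"twist":-0.0093}]'
python3 -m crank '[{"xyz":[0,0,0],"twist":0},{"xyz":[0,0,0],"twist":0},{"xyz":[0,0,0],"twist":0}]'
python3 -c "from h import *; st()"
```

```text
time_s: 14.18
ee_pos: [0.6435, 0.0727, 0.1134]
orientation: [0.72, 0.694, 0.001, 0.001]
ft_force: [-0.2, -0.3, -0.4]
finger_gap: 0.0375
grasp_force: 40.8
time_s: 15.18
ee_pos: [0.4651, -0.025, 0.1109]
orientation: [0.757, 0.653, -0.0, 0.0]
ft_force: [-0.0, 0.0, -0.5]
finger_gap: 0.0376
grasp_force: 40.8
time_s: 15.43
ee_pos: [0.467, -0.0245, 0.1111]
orientation: [0.757, 0.653, 0.001, 0.0]
ft_force: [0.2, -0.1, -0.1]
finger_gap: 0.0375
grasp_force: 40.8
t 15.43 pos [467.  -24.5 111.1] yaw -8.41 tilt z [ 0.002  0.    -1.   ] gap 37.5 grip 40.8 F [ 0.2 -0.1 -0.1]
```

```bash
python3 -m crank '[{"xyz":[-0.8,0,-8],"twist":0},{"xyz":[0,0,-12],"twist":0},{"xyz":[0,0,-14],"twist":0},{"xyz":[0,0,-14],"twist":0},{"xyz":[0,0,-14],"twist":0},{"xyz":[0,0,-10],"twist":0},{"xyz":[0,0,-6],"twist":0},{"xyz":[0,0,-4],"twist":0},{"xyz":[0,0,-3],"twist":0},{"xyz":[0,0,-2],"twist":0},{"xyz":[0,0,-1],"twist":0},{"xyz":[0,0,-1],"twist":0}]'
python3 -m crank '[{"xyz":[0,0,-0.8],"twist":0},{"xyz":[0,0,-0.8],"twist":0},{"xyz":[0,0,-0.6],"twist":0},{"xyz":[0,0,-0.5],"twist":0},{"xyz":[0,0,0],"twist":0},{"xyz":[0,0,0],"twist":0}]'
```

```text
time_s: 16.43
ee_pos: [0.4657, -0.0247, 0.022]
orientation: [0.757, 0.653, 0.0, 0.0]
ft_force: [-0.7, -0.5, -0.2]
finger_gap: 0.0374
grasp_force: 40.8
time_s: 16.93
ee_pos: [0.4652, -0.0247, 0.0191]
orientation: [0.757, 0.653, 0.0, 0.0]
ft_force: [-0.3, -0.0, -1.4]
finger_gap: 0.0374
grasp_force: 40.8
```

```bash
python3 -m crank '[{"xyz":[0,0,-0.6],"twist":0},{"xyz":[0,0,-0.6],"twist":0},{"xyz":[0,0,-0.4],"twist":0},{"xyz":[0,0,0],"twist":0},{"xyz":[0,0,0],"twist":0}]'
```

```text
time_s: 17.35
ee_pos: [0.4653, -0.0247, 0.0182]
orientation: [0.757, 0.653, 0.0, 0.0]
ft_force: [-1.8, -0.3, 6.0]
finger_gap: 0.0378
grasp_force: 41.7
```

```bash
python3 -m crank '[{"xyz":[0,0,0.6],"twist":0},{"xyz":[0,0,0],"twist":0},{"xyz":[0,0,0],"twist":0},{"xyz":[0,0,0],"twist":0},{"xyz":[0,0,0],"twist":0},{"xyz":[0,0,0],"twist":0},{"xyz":[0,0,0],"twist":0},{"xyz":[0,0,0],"twist":0}]' 1 40
python3 -m crank '[{"xyz":[0,0,6],"twist":0},{"xyz":[0,0,14],"twist":0},{"xyz":[0,0,16],"twist":0},{"xyz":[0,0,16],"twist":0},{"xyz":[0,0,16],"twist":0},{"xyz":[0,0,16],"twist":0},{"xyz":[0,0,14],"twist":0},{"xyz":[0,0,4],"twist":0}]'
python3 -m crank '[{"xyz":[14.7,2.8,0],"twist":0.0078},{"xyz":[14.7,2.8,0],"twist":0.0078},{"xyz":[14.7,2.8,0],"twist":0.0078},{"xyz":[14.7,2.8,0],"twist":0.0078},{"xyz":[14.7,2.8,0],"twist":0.0078},{"xyz":[14.7,2.8,0],"twist":0.0078},{"xyz":[14.7,2.8,0],"twist":0.0078},{"xyz":[14.7,2.8,0],"twist":0.0078},{"xyz":[14.7,2.8,0],"twist":0.0078},{"xyz":[14.7,2.8,0],"twist":0.0078},{"xyz":[14.7,2.8,0],"twist":0.0078},{"xyz":[14.7,2.8,0],"twist":0.0078}]'
python3 -m crank '[{"xyz":[0,0,0],"twist":0},{"xyz":[0,0,0],"twist":0},{"xyz":[0,0,0],"twist":0}]'
python3 - <<'E'
from h import *; st()
from rig import *
cv2.imwrite("pics/rel2.png",get_image("side")["frame"][150:370,150:450])
E
```

```text
time_s: 18.02
ee_pos: [0.4652, -0.0247, 0.0179]
orientation: [0.757, 0.653, -0.0, -0.0]
ft_force: [0.0, -0.3, 0.1]
finger_gap: 0.0853
grasp_force: 0.0
time_s: 18.68
ee_pos: [0.4667, -0.0248, 0.1227]
orientation: [0.757, 0.653, 0.002, 0.002]
ft_force: [0.4, -0.8, -0.1]
finger_gap: 0.0855
grasp_force: 0.0
time_s: 19.68
ee_pos: [0.6418, 0.0091, 0.1192]
orientation: [0.726, 0.688, -0.0, -0.0]
ft_force: [0.2, 1.5, -1.0]
finger_gap: 0.0855
grasp_force: 0.0
time_s: 19.93
ee_pos: [0.6405, 0.0088, 0.1193]
orientation: [0.726, 0.688, -0.001, -0.001]
ft_force: [0.4, -1.2, -0.1]
finger_gap: 0.0854
grasp_force: 0.0
t 19.93 pos [640.5   8.8 119.3] yaw -3.07 tilt z [-0.002 -0.    -1.   ] gap 85.4 grip 0.0 F [ 0.4 -1.2 -0.1]
```

View pics/rel2.png

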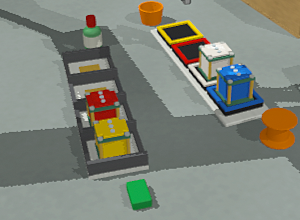

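Red stands upright in the second bay at about (102,103) in the crop, next to yellow. White is next.

```bash
python3 -m crank '[{"xyz":[0,0,-12],"twist":0},{"xyz":[0,0,-14],"twist":0},{"xyz":[0,0,-14],"twist":0},{"xyz":[0,0,-14],"twist":0},{"xyz":[0,0,-14],"twist":0},{"xyz":[0,0,-12],"twist":0},{"xyz":[0,0,-8],"twist":0},{"xyz":[0,0,-4],"twist":0},{"xyz":[0,0,-2],"twist":0},{"xyz":[0,0,0],"twist":0},{"xyz":[0,0,0],"twist":0}]'
python3 -m crank '[{"xyz":[0,0,0],"twist":0},{"xyz":[0,0,0],"twist":0},{"xyz":[0,0,0],"twist":0},{"xyz":[0,0,0],"twist":0},{"xyz":[0,0,0],"twist":0},{"xyz":[0,0,0],"twist":0},{"xyz":[0,0,0],"twist":0},{"xyz":[0,0,0],"twist":0}]' -1 40
```

```text
time_s: 20.9
ee_pos: [0.6421, 0.0089, 0.0267]
orientation: [0.726, 0.688, 0.0, 0.0]
ft_force: [0.0, 0.3, 0.7]
finger_gap: 0.0852
grasp_force: 0.0
time_s: 21.57
ee_pos: [0.642, 0.0089, 0.0265]
orientation: [0.726, 0.688, 0.0, 0.0]
ft_force: [1.7, 0.4, 2.5]
finger_gap: 0.0374
grasp_force: 41.8
```

```bash
python3 -m crank '[{"xyz":[0,0,4],"twist":0},{"xyz":[0,0,9],"twist":0},{"xyz":[0,0,12],"twist":0},{"xyz":[0,0,12],"twist":0},{"xyz":[0,0,12],"twist":0},{"xyz":[0,0,12],"twist":0},{"xyz":[0,0,12],"twist":0},{"xyz":[0,0,8],"twist":0},{"xyz":[0,0,4],"twist":0}]'
python3 -m crank '[{"xyz":[-13.9,2.4,0],"twist":-0.0078},{"xyz":[-13.9,2.4,0],"twist":-0.0078},{"xyz":[-13.9,2.4,0],"twist":-0.0078},{"xyz":[-13.9,2.4,0],"twist":-0.0078},{"xyz":[-13.9,2.4,0],"twist":-0.0078},{"xyz":[-13.9,2.4,0],"twist":-0.0078},{"xyz":[-13.9,2.4,0],"twist":-0.0078},{"xyz":[-13.9,2.4,0],"twist":-0.0078},{"xyz":[-13.9,2.4,0],"twist":-0.0078},{"xyz":[-13.9,2.4,0],"twist":-0.0078},{"xyz":[-13.9,2.4,0],"twist":-0.0078},{"xyz":[-13.9,2.4,0],"twist":-0.0078}]'
python3 -m crank '[{"xyz":[0,0,0],"twist":0},{"xyz":[0,0,0],"twist":0},{"xyz":[0,0,0],"twist":0}]'
python3 -c "from h import *; st()"
```

```text
time_s: 22.32
ee_pos: [0.6425, 0.0089, 0.1134]
orientation: [0.726, 0.688, 0.001, 0.001]
ft_force: [0.2, -0.1, -1.7]
finger_gap: 0.0368
grasp_force: 41.4
time_s: 23.32
ee_pos: [0.4738, 0.0378, 0.111]
orientation: [0.757, 0.653, -0.0, -0.0]
ft_force: [-0.6, 0.3, -1.2]
finger_gap: 0.0374
grasp_force: 41.3
time_s: 23.57
ee_pos: [0.4756, 0.0377, 0.1113]
orientation: [0.757, 0.653, 0.001, 0.0]
ft_force: [1.1, 0.3, 0.2]
finger_gap: 0.0376
grasp_force: 41.3
t 23.57 pos [475.6  37.7 111.3] yaw -8.41 tilt z [ 0.001 -0.    -1.   ] gap 37.6 grip 41.3 F [1.1 0.3 0.2]
```

```bash
python3 -m crank '[{"xyz":[0,-0.6,-8],"twist":0},{"xyz":[0,0,-12],"twist":0},{"xyz":[0,0,-14],"twist":0},{"xyz":[0,0,-14],"twist":0},{"xyz":[0,0,-14],"twist":0},{"xyz":[0,0,-10],"twist":0},{"xyz":[0,0,-6],"twist":0},{"xyz":[0,0,-4],"twist":0},{"xyz":[0,0,-3],"twist":0},{"xyz":[0,0,-2],"twist":0},{"xyz":[0,0,-1],"twist":0},{"xyz":[0,0,-1],"twist":0}]'
python3 -m crank '[{"xyz":[0,0,-0.8],"twist":0},{"xyz":[0,0,-0.8],"twist":0},{"xyz":[0,0,-0.6],"twist":0},{"xyz":[0,0,-0.5],"twist":0},{"xyz":[0,0,-0.5],"twist":0},{"xyz":[0,0,0],"twist":0},{"xyz":[0,0,0],"twist":0}]'
```

```text
time_s: 24.57
ee_pos: [0.4752, 0.0371, 0.0223]
orientation: [0.757, 0.653, 0.0, 0.0]
ft_force: [0.6, 0.6, -2.1]
finger_gap: 0.0371
grasp_force: 41.3
time_s: 25.15
ee_pos: [0.4747, 0.0371, 0.0188]
orientation: [0.757, 0.653, -0.0, -0.0]
ft_force: [-0.3, -0.2, 0.3]
finger_gap: 0.0373
grasp_force: 41.3
```

```bash
python3 -m crank '[{"xyz":[0,0,-0.5],"twist":0},{"xyz":[0,0,-0.5],"twist":0},{"xyz":[0,0,0],"twist":0},{"xyz":[0,0,0],"twist":0}]'
```

```text
time_s: 25.48
ee_pos: [0.4749, 0.0371, 0.0185]
orientation: [0.757, 0.653, 0.0, 0.0]
ft_force: [-2.6, -1.2, 5.4]
finger_gap: 0.0374
grasp_force: 42.0
```

```bash
python3 -m crank '[{"xyz":[0,0,0.6],"twist":0},{"xyz":[0,0,0],"twist":0},{"xyz":[0,0,0],"twist":0},{"xyz":[0,0,0],"twist":0},{"xyz":[0,0,0],"twist":0},{"xyz":[0,0,0],"twist":0},{"xyz":[0,0,0],"twist":0},{"xyz":[0,0,0],"twist":0}]' 1 40
python3 -m crank '[{"xyz":[0,0,6],"twist":0},{"xyz":[0,0,14],"twist":0},{"xyz":[0,0,16],"twist":0},{"xyz":[0,0,16],"twist":0},{"xyz":[0,0,16],"twist":0},{"xyz":[0,0,16],"twist":0},{"xyz":[0,0,14],"twist":0},{"xyz":[0,0,4],"twist":0}]'
python3 -m crank '[{"xyz":[13.6,-7.4,0],"twist":0.0103},{"xyz":[13.6,-7.4,0],"twist":0.0103},{"xyz":[13.6,-7.4,0],"twist":0.0103},{"xyz":[13.6,-7.4,0],"twist":0.0103},{"xyz":[13.6,-7.4,0],"twist":0.0103},{"xyz":[13.6,-7.4,0],"twist":0.0103},{"xyz":[13.6,-7.4,0],"twist":0.0103},{"xyz":[13.6,-7.4,0],"twist":0.0103},{"xyz":[13.6,-7.4,0],"twist":0.0103},{"xyz":[13.6,-7.4,0],"twist":0.0103},{"xyz":[13.6,-7.4,0],"twist":0.0103},{"xyz":[13.6,-7.4,0],"twist":0.0103}]'
python3 -m crank '[{"xyz":[0,0,0],"twist":0},{"xyz":[0,0,0],"twist":0},{"xyz":[0,0,0],"twist":0}]'
python3 - <<'E'
from h import *; st()
from rig import *
cv2.imwrite("pics/rel3.png",get_image("side")["frame"][150:370,150:450])
E
```

```text
time_s: 26.15
ee_pos: [0.4748, 0.0371, 0.0184]
orientation: [0.757, 0.653, -0.0, -0.0]
ft_force: [0.0, -0.2, -1.2]
finger_gap: 0.0852
grasp_force: 0.0
time_s: 26.82
ee_pos: [0.4764, 0.0373, 0.1231]
orientation: [0.757, 0.653, 0.002, 0.001]
ft_force: [0.5, -0.4, 0.0]
finger_gap: 0.0857
grasp_force: 0.0
time_s: 27.82
ee_pos: [0.6382, -0.052, 0.1197]
orientation: [0.715, 0.699, -0.0, -0.0]
ft_force: [1.1, 0.3, 0.1]
finger_gap: 0.0852
grasp_force: 0.0
time_s: 28.07
ee_pos: [0.637, -0.0514, 0.1197]
orientation: [0.715, 0.699, -0.001, -0.001]
ft_force: [0.2, 0.7, 0.4]
finger_gap: 0.0852
grasp_force: 0.0
t 28.07 pos [637.  -51.4 119.7] yaw -1.35 tilt z [-0.002  0.    -1.   ] gap 85.2 grip 0.0 F [0.2 0.7 0.4]
```

View pics/rel3.png

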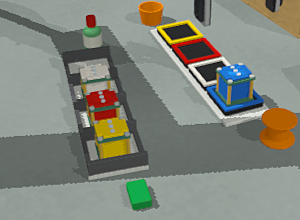

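White stands in the third bay at about (93,73) in the crop. Blue is the last one.

```bash
python3 -m crank '[{"xyz":[0,0,-12],"twist":0},{"xyz":[0,0,-14],"twist":0},{"xyz":[0,0,-14],"twist":0},{"xyz":[0,0,-14],"twist":0},{"xyz":[0,0,-14],"twist":0},{"xyz":[0,0,-12],"twist":0},{"xyz":[0,0,-8],"twist":0},{"xyz":[0,0,-4],"twist":0},{"xyz":[0,0,-2],"twist":0},{"xyz":[0,0,0],"twist":0},{"xyz":[0,0,0],"twist":0}]'
python3 -m crank '[{"xyz":[0,0,0],"twist":0},{"xyz":[0,0,0],"twist":0},{"xyz":[0,0,0],"twist":0},{"xyz":[0,0,0],"twist":0},{"xyz":[0,0,0],"twist":0},{"xyz":[0,0,0],"twist":0},{"xyz":[0,0,0],"twist":0},{"xyz":[0,0,0],"twist":0}]' -1 40
```

```text
time_s: 29.03
ee_pos: [0.6385, -0.0517, 0.0271]
orientation: [0.715, 0.699, 0.0, 0.0]
ft_force: [-0.4, 0.0, 0.2]
finger_gap: 0.0852
grasp_force: 0.0
time_s: 29.7
ee_pos: [0.6384, -0.0517, 0.027]
orientation: [0.715, 0.699, 0.0, 0.0]
ft_force: [-0.3, -0.1, 3.8]
finger_gap: 0.0375
grasp_force: 41.9
```

```bash
python3 -m crank '[{"xyz":[0,0,4],"twist":0},{"xyz":[0,0,9],"twist":0},{"xyz":[0,0,12],"twist":0},{"xyz":[0,0,12],"twist":0},{"xyz":[0,0,12],"twist":0},{"xyz":[0,0,12],"twist":0},{"xyz":[0,0,12],"twist":0},{"xyz":[0,0,8],"twist":0},{"xyz":[0,0,4],"twist":0}]'
python3 -m crank '[{"xyz":[-12.8,12.5,0],"twist":-0.0103},{"xyz":[-12.8,12.5,0],"twist":-0.0103},{"xyz":[-12.8,12.5,0],"twist":-0.0103},{"xyz":[-12.8,12.5,0],"twist":-0.0103},{"xyz":[-12.8,12.5,0],"twist":-0.0103},{"xyz":[-12.8,12.5,0],"twist":-0.0103},{"xyz":[-12.8,12.5,0],"twist":-0.0103},{"xyz":[-12.8,12.5,0],"twist":-0.0103},{"xyz":[-12.8,12.5,0],"twist":-0.0103},{"xyz":[-12.8,12.5,0],"twist":-0.0103},{"xyz":[-12.8,12.5,0],"twist":-0.0103},{"xyz":[-12.8,12.5,0],"twist":-0.0103}]'
python3 -m crank '[{"xyz":[0,0,0],"twist":0},{"xyz":[0,0,0],"twist":0},{"xyz":[0,0,0],"twist":0}]'
python3 -c "from h import *; st()"
```

```text
time_s: 30.45
ee_pos: [0.6389, -0.0517, 0.1138]
orientation: [0.715, 0.699, 0.001, 0.001]
ft_force: [0.3, -1.2, -0.4]
finger_gap: 0.0375
grasp_force: 41.5
time_s: 31.45
ee_pos: [0.4834, 0.0988, 0.1114]
orientation: [0.757, 0.653, -0.0, -0.0]
ft_force: [0.1, 0.4, -0.6]
finger_gap: 0.037
grasp_force: 41.5
time_s: 31.7
ee_pos: [0.485, 0.0981, 0.1116]
orientation: [0.757, 0.653, 0.0, 0.0]
ft_force: [0.4, 0.1, -0.9]
finger_gap: 0.0373
grasp_force: 41.5
t 31.7 pos [485.   98.1 111.6] yaw -8.41 tilt z [ 0.001 -0.    -1.   ] gap 37.3 grip 41.5 F [ 0.4  0.1 -0.9]
```

```bash
python3 -m crank '[{"xyz":[0,0,-8],"twist":0},{"xyz":[0,0,-12],"twist":0},{"xyz":[0,0,-14],"twist":0},{"xyz":[0,0,-14],"twist":0},{"xyz":[0,0,-14],"twist":0},{"xyz":[0,0,-10],"twist":0},{"xyz":[0,0,-6],"twist":0},{"xyz":[0,0,-4],"twist":0},{"xyz":[0,0,-3],"twist":0},{"xyz":[0,0,-2],"twist":0},{"xyz":[0,0,-1],"twist":0},{"xyz":[0,0,-1],"twist":0}]'
python3 -m crank '[{"xyz":[0,0,-0.8],"twist":0},{"xyz":[0,0,-0.7],"twist":0},{"xyz":[0,0,-0.5],"twist":0},{"xyz":[0,0,-0.5],"twist":0},{"xyz":[0,0,-0.5],"twist":0},{"xyz":[0,0,0],"twist":0},{"xyz":[0,0,0],"twist":0}]'
```

```text
time_s: 32.7
ee_pos: [0.4849, 0.0984, 0.0228]
orientation: [0.757, 0.653, 0.0, 0.0]
ft_force: [-0.0, 0.2, -0.7]
finger_gap: 0.0372
grasp_force: 41.5
time_s: 33.28
ee_pos: [0.4844, 0.0983, 0.0194]
orientation: [0.757, 0.653, 0.0, -0.0]
ft_force: [0.3, -0.6, -0.2]
finger_gap: 0.0373
grasp_force: 41.5
```

```bash
python3 -m crank '[{"xyz":[0,0,-0.5],"twist":0},{"xyz":[0,0,-0.5],"twist":0},{"xyz":[0,0,0],"twist":0},{"xyz":[0,0,0],"twist":0}]'
```

```text
time_s: 33.62
ee_pos: [0.4845, 0.0983, 0.0189]
orientation: [0.757, 0.653, 0.0, 0.0]
ft_force: [-1.6, -0.4, 5.5]
finger_gap: 0.0372
grasp_force: 42.0
```

```bash
python3 -m crank '[{"xyz":[0,0,0.6],"twist":0},{"xyz":[0,0,0],"twist":0},{"xyz":[0,0,0],"twist":0},{"xyz":[0,0,0],"twist":0},{"xyz":[0,0,0],"twist":0},{"xyz":[0,0,0],"twist":0},{"xyz":[0,0,0],"twist":0},{"xyz":[0,0,0],"twist":0}]' 1 40
python3 -m crank '[{"xyz":[0,0,6],"twist":0},{"xyz":[0,0,14],"twist":0},{"xyz":[0,0,20],"twist":0},{"xyz":[0,0,20],"twist":0},{"xyz":[0,0,20],"twist":0},{"xyz":[0,0,20],"twist":0},{"xyz":[0,0,20],"twist":0},{"xyz":[0,0,20],"twist":0},{"xyz":[0,0,10],"twist":0}]'
python3 -m crank '[{"xyz":[-13,15,0],"twist":0},{"xyz":[-13,15,0],"twist":0},{"xyz":[-13,15,0],"twist":0},{"xyz":[-13,15,0],"twist":0},{"xyz":[-13,15,0],"twist":0},{"xyz":[-13,15,0],"twist":0},{"xyz":[-13,15,0],"twist":0},{"xyz":[-13,15,0],"twist":0},{"xyz":[-13,15,0],"twist":0},{"xyz":[-13,15,0],"twist":0},{"xyz":[0,0,0],"twist":0},{"xyz":[0,0,0],"twist":0}]'
python3 - <<'E'
from h import *; st()
from rig import *
ps={n:get_image(n) for n in("top","side")}
cv2.imwrite("pics/end.png",np.hstack([ps[n]["frame"][130:350,150:450] for n in ps]))
a=np.radians(-8.4);c=np.array([470.5,6.3])
for n,p in ps.items():
    P=cloud(p)*1000;xy=(P[...,:2]-c)@np.array([[np.cos(a),-np.sin(a)],[np.sin(a),np.cos(a)]])
    for y in(93,31,-31,-93):
        m=(abs(xy[...,0])<30)&(abs(xy[...,1]-y)<28)&(P[...,2]>38)&(P[...,2]<60)
        e=np.percentile(xy[m],[1,99],axis=0);print(n,y,"mid",np.round(e.mean(0),1),"w",np.round(np.ptp(e,axis=0),1),"top z",np.round(np.percentile(P[m][:,2],80),1),p["frame"][m].mean(0).astype(int))
E
```

```text
time_s: 34.28
ee_pos: [0.4843, 0.0983, 0.0189]
orientation: [0.757, 0.653, -0.0, -0.0]
ft_force: [-0.9, 0.0, 0.7]
finger_gap: 0.0853
grasp_force: 0.0
time_s: 35.03
ee_pos: [0.4856, 0.0986, 0.1721]
orientation: [0.757, 0.653, 0.002, 0.001]
ft_force: [0.6, -0.2, -0.0]
finger_gap: 0.0852
grasp_force: 0.0
time_s: 36.03
ee_pos: [0.3539, 0.2486, 0.1689]
orientation: [0.756, 0.654, -0.0, 0.0]
ft_force: [-0.1, -0.4, 0.1]
finger_gap: 0.0857
grasp_force: 0.0
t 36.03 pos [353.9 248.6 168.9] yaw -8.3 tilt z [ 0.    -0.001 -1.   ] gap 85.7 grip 0.0 F [-0.1 -0.4  0.1]
top 93 mid [-0.5 93. ] w [37.2 37.3] top z 46.5 [120  82  57]
top 31 mid [-1.  31.2] w [37.3 37.3] top z 46.5 [126 132 130]
top -31 mid [ -1.4 -31.9] w [37.6 37.2] top z 46.7 [ 59  63 118]
top -93 mid [ -0.8 -92.8] w [37.2 37.3] top z 46.9 [ 47 123 138]
side 93 mid [ 0.3 92.2] w [37. 38.] top z 44.2 [137  93  49]
side 31 mid [-0.3 30.6] w [36.8 38. ] top z 44.3 [142 152 147]
side -31 mid [ -0.5 -32.4] w [37.3 37.8] top z 44.2 [ 45  54 133]
side -93 mid [ -0.1 -93.5] w [36.9 36.5] top z 44.3 [ 38 142 153]
```

View pics/end.png

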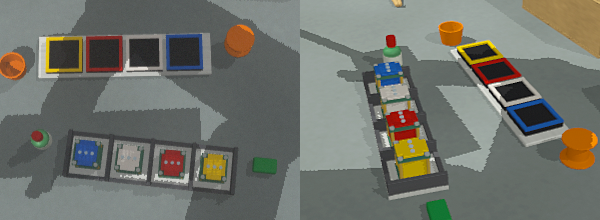

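All four modules stand flat and centred in the rack in reversed order: blue (87,155), white (130,158), red (171,163) and yellow (213,167). The docks are empty, so I'm handing the job in.

```bash
python3 -c "from rig import *; print(finish_job())"
```

```text
the job is handed in; nothing more can be done
None
```

All four modules are in the rack in reversed order, upright, released and within about 2 mm of their bay centres by camera; the job was handed in at about 36 s, and no verdict came back.

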